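# Load pasta rollers into the sprung V-cradle, close the keeper and set the straightedge

## Robot

A 6-joint arm with a two-finger parallel gripper is mounted at the origin on the work surface. World frame = base frame: x ahead of the robot, y to its left, z up, the work surface at z = 0. Lengths are in m, angles in rad, forces in N, time in s.
With the tool pointing down it reaches from about 0.25 to 0.725 m from the base axis. Payload 4 kg.
Tool frame: the origin (TCP) lies on the centre line of the jaws, within the pads' length; the fingertips stand 17 mm ahead of it and the grasp point (between the pads) lies 2 mm behind it; z points along the fingers, y is the line along which they close (so a half turn about z gives the same grasp; the last joint's range is limited). The gripper opens to 85 mm and grips with 20 to 120 N. Pads are 22 mm wide; open, the fingers measure 114 mm over their backs; the gripper's body (76 mm by 85 mm) begins 54 mm behind the grasp point. The pads swing forward as they close: fully open they stand 13 mm farther back than shut.
Start: joints at [1.112, 0.241, 0.005, 1.335, 0, 1.571], TCP at [0.221, 0.448, 0.248] pointing down, gripper open.
Joint ranges: [-2.72, 2.72], [-1.05, 1.87], [-1.09, 1.28], [-1.99, 2.15], [-1.42, 1.44], [-3.14, 3.14]. Speed limits (rad/s): [2.79, 2.79, 3.14, 3.14, 3.14, 3.14].

## Interface

Orientations are given as a unit quaternion [x, y, z, w].
In Python, from workcell import get_obs, imaging, order gives the robot as it stands.
- The arm moves only by the tool apply_moves, never from a script. Its argument "targets" is a list that holds one entry, the list of rows, each a list of 5 numbers: the shift along the world's x, y, z in units of 40 mm (1.0 is 40 mm), then the turn about the world's z in degrees, then the gripper command: -1 is shut, 1 is fully open, values between are in proportion. In form: [[[dx, dy, dz, turn, fingers], ...]]. A call has 1 to 8 rows; each row shifts and turns the commanded pose from where the row before left it; what a row does not reach is not made up. A row lasts 1/12 s, in which the tool goes at most 41.7 mm and 7.16 degrees, less where a joint would pass 70% of its speed; a pose out of reach is approached as far as the arm can. A call is refused whole if a number of a shift passes 1 or a number of a turn 7.16, either way. A call with a gripper value outside its range is refused whole. The fingers move at their own pace and stop on an object; the grip force is fixed at half the most. Time passes only in rows, so rows that do not move let the fingers close. It gives the time, the measured TCP pose, the force, the opening and the grip force at its end, in the units of the state.
- get_obs(): the state, without advancing time (a new reading comes with each control period).
- imaging.camera(name): name is "scene" or "top" or "wrist"; returns (picture, depth): 480x640x3 uint8, blue, green, red; 480x640 float32, m along the optical axis (not along the pixel's ray), 0 where there is no reading.
- imaging.get_calibration(name): a dict with "camera_matrix" (3x3 intrinsics, pixels), "eye" and "rotation" of the camera in the world; the wrist camera has in their place "hand_eye" (4x4, takes a point from camera to tool coordinates, whose origin is the TCP and whose axes are the flange's). Camera axes: x right, y down, z forward; pixel columns grow to the right and rows downward; lengths in m; the calibration is good to about 2 mm. A picture is of the moment at which its call begins: read the wrist's pose just before it. get_calibration takes no time and is no camera call.
- order.job_done(): hands the job in; it is judged then, once.
The state is a dict: "clock": time; "joint_pos": joint angles; "joint_vel": joint speeds; "tau": joint torques, N m; "eef_pos": TCP position; "tool_rot": TCP orientation; "ft_force": force on the tool from outside, world axes, zero at the start; "ft_torque": the same for the moment, N m; "grip_width": finger opening in m; "grasp_force": force on a finger pad.
Only numpy, scipy, OpenCV 4.12 (cv2) and the standard library are available. Lean on these libraries where they do the work, as an engineer would, in place of code of your own. Each camera call takes 0.05 s, during which the arm holds its last target. There are 200 camera calls.

## Task

Set up the pasta machine's rollers for checking: put every roller on the counter into a lane of its own in the cradle, pressing the lane's sprung plate back so that the roller can be lowered in level behind the front stop and lies in both Vs, held between plate and stop. Once all the rollers lie in, fold the keeper bail fully down over them. Before or after that, lay the straightedge flat on the counter, flush along the cradle's front face and roughly centred on it, as the reference edge; leave the other kitchen things where they are.

Things in the scene. Friction and masses are not known exactly. Their poses are not given: they have to be found in the camera images.
- roller1_center (a point): Pasta roller, loose, 0.3 kg; point at the middle of its axis. Steel barrel 32 mm across, 106 mm long, with an equal grey hexagonal cap at each end (12 mm thick, 38 mm over flats, 44 over corners): 130 mm long in all. Own x = its axis; both ends alike, any turn about x will do. On the counter it lies on cap flats, axis 19 mm up, and does not roll. May be absent (None).
- roller2_center (a point): Pasta roller, loose, 0.3 kg; point at the middle of its axis. Steel barrel 32 mm across, 106 mm long, with an equal grey hexagonal cap at each end (12 mm thick, 38 mm over flats, 44 over corners): 130 mm long in all. Own x = its axis; both ends alike, any turn about x will do. On the counter it lies on cap flats, axis 19 mm up, and does not roll. May be absent (None).
- roller3_center (a point): Pasta roller, loose, 0.3 kg; point at the middle of its axis. Steel barrel 32 mm across, 106 mm long, with an equal grey hexagonal cap at each end (12 mm thick, 38 mm over flats, 44 over corners): 130 mm long in all. Own x = its axis; both ends alike, any turn about x will do. On the counter it lies on cap flats, axis 19 mm up, and does not roll. May be absent (None).
- roller4_center (a point): Pasta roller, loose, 0.3 kg; point at the middle of its axis. Steel barrel 32 mm across, 106 mm long, with an equal grey hexagonal cap at each end (12 mm thick, 38 mm over flats, 44 over corners): 130 mm long in all. Own x = its axis; both ends alike, any turn about x will do. On the counter it lies on cap flats, axis 19 mm up, and does not roll. May be absent (None).
- cradle: Fixed aluminium roller cradle. Origin on the counter, x away from the robot's side, z up. Base plate 10 mm thick, 350 mm along y, x from -105 mm (straight front face) to 130 mm. Four lanes along x at y = -120, -40, 40, 120 mm. Per lane two white V supports, 10 mm thick, at x = -40 and 40 mm, tips 60 mm up and about 50 mm apart; between the two supports fingers have room down to the base.
- lane1 (a point): Where the centre of a roller seated in lane 1 belongs (cradle x = 0, y = -120 mm, 60 mm up): barrel in both 90-degree Vs, front end against the stop. Axes as the cradle's. Any roller may take any lane.
- lane2 (a point): Where the centre of a roller seated in lane 2 belongs (cradle x = 0, y = -40 mm, 60 mm up): barrel in both 90-degree Vs, front end against the stop. Axes as the cradle's. Any roller may take any lane.
- lane3 (a point): Where the centre of a roller seated in lane 3 belongs (cradle x = 0, y = 40 mm, 60 mm up): barrel in both 90-degree Vs, front end against the stop. Axes as the cradle's. Any roller may take any lane.
- lane4 (a point): Where the centre of a roller seated in lane 4 belongs (cradle x = 0, y = 120 mm, 60 mm up): barrel in both 90-degree Vs, front end against the stop. Axes as the cradle's. Any roller may take any lane.
- stop_top (a point): Middle of the top rear edge of the fixed stop wall across the front ends of all lanes: 65 mm up, rear face at cradle x = -65 mm, wall 6 mm thick. From it to a free pusher plate are 120 mm, 10 mm less than a roller: held level above the wall, a roller's rear end can press the plate's upper part back until its front end clears the wall, then go down; let go, it is pushed against the wall.
- pusher1 (a joint): Sprung steel plate at the rear end of lane 1: metres pressed back towards cradle +x, 0 (free) to 0.022; 0.010 with a roller seated. Front face at cradle x = 55 mm when free, 36 mm wide, from 50 to 125 mm up. About 3.5 N at 0, 7 N at 0.010, 11 N at 0.022. Housing behind it at x = 96 to 108 mm, 70 mm high.
- pusher2 (a joint): Sprung steel plate at the rear end of lane 2: metres pressed back towards cradle +x, 0 (free) to 0.022; 0.010 with a roller seated. Front face at cradle x = 55 mm when free, 36 mm wide, from 50 to 125 mm up. About 3.5 N at 0, 7 N at 0.010, 11 N at 0.022. Housing behind it at x = 96 to 108 mm, 70 mm high.
- pusher3 (a joint): Sprung steel plate at the rear end of lane 3: metres pressed back towards cradle +x, 0 (free) to 0.022; 0.010 with a roller seated. Front face at cradle x = 55 mm when free, 36 mm wide, from 50 to 125 mm up. About 3.5 N at 0, 7 N at 0.010, 11 N at 0.022. Housing behind it at x = 96 to 108 mm, 70 mm high.
- pusher4 (a joint): Sprung steel plate at the rear end of lane 4: metres pressed back towards cradle +x, 0 (free) to 0.022; 0.010 with a roller seated. Front face at cradle x = 55 mm when free, 36 mm wide, from 50 to 125 mm up. About 3.5 N at 0, 7 N at 0.010, 11 N at 0.022. Housing behind it at x = 96 to 108 mm, 70 mm high.
- bail_bar (a point): Middle of the keeper bail's cross bar (10 mm round steel, 326 mm long, parallel to the cradle's y). The bail is a U turning about a line parallel to y at cradle x = 110 mm, 84 mm up; the bar is 110 mm from that line. Folded down, the bar crosses over the rollers at cradle x = 0, 84 mm up, 3 mm clear of seated rollers; its middle lies between lanes 2 and 3.
- bail (a joint): Keeper bail angle in rad: 0 = folded fully down over the rollers, at its end stop; 1.57 = upright at the cradle's rear. Bar height = 84 mm + 110 mm sin(angle), bar cradle x = 110 mm - 110 mm cos(angle). A stiff pivot: stays where it is left; 3 to 5 N at the bar moves it.
- straightedge_center (a point): Safety straightedge, loose, 0.25 kg: flat aluminium strip 220 x 44 x 6 mm with an upright black grip rib along the middle of its top (100 mm long, 12 mm wide, from 6 to 40 mm up). Point: its middle, 20 mm above its underside. Own y = its length, x across, z up; both long edges alike, 22 mm from the middle.
- spoon_grip (a point): Wooden spoon 260 mm, lying; point on its handle. Leave it alone.
- measuring_cup: Steel measuring cup, 72 mm wide, 55 mm high, with a flat 90 mm handle. Origin under its middle. Leave it alone.
- egg_timer: White conical egg timer 64 mm wide, 58 mm high. Origin under its middle. Leave it alone.
Mind the look-alikes: they are no part of the job. What is shaped like the part that bears roller2_center but blue or yellow is not meant.

How it is judged:
On the way, in this order (a step that is already met when the one before it is completed fails the run):
1. every roller lies seated in a lane of its own, in both Vs and against the front stop, while the bail is still raised (((distance between roller1_center and lane1 below 0.005 m and angle between the x axis of roller1_center and the x axis of lane1, either way round below 0.04 rad) or (distance between roller1_center and lane2 below 0.005 m and angle between the x axis of roller1_center and the x axis of lane2, either way round below 0.04 rad) or (distance between roller1_center and lane3 below 0.005 m and angle between the x axis of roller1_center and the x axis of lane3, either way round below 0.04 rad) or (distance between roller1_center and lane4 below 0.005 m and angle between the x axis of roller1_center and the x axis of lane4, either way round below 0.04 rad)) and ((distance between roller2_center and lane1 below 0.005 m and angle between the x axis of roller2_center and the x axis of lane1, either way round below 0.04 rad) or (distance between roller2_center and lane2 below 0.005 m and angle between the x axis of roller2_center and the x axis of lane2, either way round below 0.04 rad) or (distance between roller2_center and lane3 below 0.005 m and angle between the x axis of roller2_center and the x axis of lane3, either way round below 0.04 rad) or (distance between roller2_center and lane4 below 0.005 m and angle between the x axis of roller2_center and the x axis of lane4, either way round below 0.04 rad)) and ((distance between roller3_center and lane1 below 0.005 m and angle between the x axis of roller3_center and the x axis of lane1, either way round below 0.04 rad) or (distance between roller3_center and lane2 below 0.005 m and angle between the x axis of roller3_center and the x axis of lane2, either way round below 0.04 rad) or (distance between roller3_center and lane3 below 0.005 m and angle between the x axis of roller3_center and the x axis of lane3, either way round below 0.04 rad) or (distance between roller3_center and lane4 below 0.005 m and angle between the x axis of roller3_center and the x axis of lane4, either way round below 0.04 rad)) and ((distance between roller4_center and lane1 below 0.005 m and angle between the x axis of roller4_center and the x axis of lane1, either way round below 0.04 rad) or (distance between roller4_center and lane2 below 0.005 m and angle between the x axis of roller4_center and the x axis of lane2, either way round below 0.04 rad) or (distance between roller4_center and lane3 below 0.005 m and angle between the x axis of roller4_center and the x axis of lane3, either way round below 0.04 rad) or (distance between roller4_center and lane4 below 0.005 m and angle between the x axis of roller4_center and the x axis of lane4, either way round below 0.04 rad)) and value of joint bail above 0.3 rad), for 0.2 s.
2. the keeper bail is folded down over the seated rollers (value of joint bail below 0.08 rad and ((distance between roller1_center and lane1 below 0.005 m and angle between the x axis of roller1_center and the x axis of lane1, either way round below 0.04 rad) or (distance between roller1_center and lane2 below 0.005 m and angle between the x axis of roller1_center and the x axis of lane2, either way round below 0.04 rad) or (distance between roller1_center and lane3 below 0.005 m and angle between the x axis of roller1_center and the x axis of lane3, either way round below 0.04 rad) or (distance between roller1_center and lane4 below 0.005 m and angle between the x axis of roller1_center and the x axis of lane4, either way round below 0.04 rad)) and ((distance between roller2_center and lane1 below 0.005 m and angle between the x axis of roller2_center and the x axis of lane1, either way round below 0.04 rad) or (distance between roller2_center and lane2 below 0.005 m and angle between the x axis of roller2_center and the x axis of lane2, either way round below 0.04 rad) or (distance between roller2_center and lane3 below 0.005 m and angle between the x axis of roller2_center and the x axis of lane3, either way round below 0.04 rad) or (distance between roller2_center and lane4 below 0.005 m and angle between the x axis of roller2_center and the x axis of lane4, either way round below 0.04 rad)) and ((distance between roller3_center and lane1 below 0.005 m and angle between the x axis of roller3_center and the x axis of lane1, either way round below 0.04 rad) or (distance between roller3_center and lane2 below 0.005 m and angle between the x axis of roller3_center and the x axis of lane2, either way round below 0.04 rad) or (distance between roller3_center and lane3 below 0.005 m and angle between the x axis of roller3_center and the x axis of lane3, either way round below 0.04 rad) or (distance between roller3_center and lane4 below 0.005 m and angle between the x axis of roller3_center and the x axis of lane4, either way round below 0.04 rad)) and ((distance between roller4_center and lane1 below 0.005 m and angle between the x axis of roller4_center and the x axis of lane1, either way round below 0.04 rad) or (distance between roller4_center and lane2 below 0.005 m and angle between the x axis of roller4_center and the x axis of lane2, either way round below 0.04 rad) or (distance between roller4_center and lane3 below 0.005 m and angle between the x axis of roller4_center and the x axis of lane3, either way round below 0.04 rad) or (distance between roller4_center and lane4 below 0.005 m and angle between the x axis of roller4_center and the x axis of lane4, either way round below 0.04 rad))), for 0.2 s.
At the end, for the whole second after the job is handed in: Each roller present: centre within 5 mm of a lane seat, axis within 0.04 rad. Bail within 0.08 rad of fully down. Straightedge flat on the counter, edge within 3 mm of the cradle's front face, parallel within 0.02 rad, middle within 45 mm of the cradle's centre line. All at rest (all of step 2 and x of straightedge_center in the frame of cradle between -0.1302 and -0.124 m and y of straightedge_center in the frame of cradle between -0.045 and 0.045 m and angle between the y axis of straightedge_center and the y axis of cradle, either way round below 0.02 rad and angle between straightedge_center's own z axis and vertical below 0.04 rad and height (world z) of straightedge_center below 0.024 m and linear speed of each of roller1, roller2, roller3, roller4, straightedge below 0.02 m/s); the robot touches nothing.
It fails at once if one of the other kitchen things is moved more than 3 cm (distance of any of spoon_grip, measuring_cup, egg_timer from where it was at the start of the episode above 0.03 m).
Of roller1, roller2, roller3, roller4 only 3 to 4 are there at a start; the rules pass over those that are not, and their reading is None.
At some moment in a run one of roller1, roller2, roller3, roller4, straightedge may be knocked a few centimetres aside while the robot is not near it.
It also fails if it takes over 210 s, if anything falls off the work surface, if the arm or the gripper's body presses on something with over 40 N, if the wrist force passes 120 N, or if a joint passes its speed limit or range.

## Working session

There is one attempt and no reset: what is moved stays moved. The work goes in short steps, Python scripts to look and compute and a tool call to move; the robot and the scene stay as the last step left them, time stands still between calls to the robot, and variables do not carry over. Pictures are saved under pics/ and viewed, at most 14 in all, crops included, and the job is handed in when it is done.

Besides the shell and the picture viewer there is one more tool, called after ">>>" as name(argument=value, ...) on one line, values as JSON. apply_moves: Moves the arm, as the interface text tells. Its arguments: {"type":"object","properties":{"targets":{"type":"array","items":{"type":"array","items":{"type":"array","items":{"type":"number"}}}}},"required":["targets"]}

```bash
mkdir -p pics; ls; cat > h.py <<'E'
import numpy as np, cv2
from workcell import get_obs, imaging, order
from scipy.spatial.transform import Rotation as R
def cam(n):
    o=get_obs(); im,d=imaging.camera(n); c=imaging.get_calibration(n); K=np.array(c["camera_matrix"])
    if n=="wrist":
        T=np.array(c["hand_eye"]); Rt=R.from_quat(o["tool_rot"]).as_matrix()
        Rc=Rt@T[:3,:3]; e=Rt@T[:3,3]+np.array(o["eef_pos"])
    else: Rc=np.array(c["rotation"]); e=np.array(c["eye"])
    return im,d,K,Rc,e
def ray(px,K,Rc): 
    px=np.atleast_2d(px).astype(float); v=np.c_[px,np.ones(len(px))]@np.linalg.inv(K).T; return v@Rc.T
def plane(px,z,K,Rc,e):
    v=ray(px,K,Rc); return e+v*((z-e[2])/v[:,2])[:,None]
def cloud(d,K,Rc,e):
    v,u=np.mgrid[:480,:640]; p=np.c_[u.ravel(),v.ravel()]
    return (e+ray(p,K,Rc)*d.reshape(-1,1)).reshape(480,640,3)
E
python3 - <<'E'
from h import *
for n in("scene","top"):
    im,d,K,Rc,e=cam(n); cv2.imwrite(f"pics/{n}0.png",im); np.savez(f"{n}0.npz",im=im,d=d,K=K,R=Rc,e=e)
    print(n,e,K[0,0],Rc.round(3).tolist())
o=get_obs();print(o["clock"],o["eef_pos"],o["tool_rot"],o["ft_force"])
c=imaging.get_calibration("wrist");print(c)
E
```

```text
pics
scene [1.03593123 0.74076712 0.70268375] 497.2364271102959 [0.261, 0.836, -0.459, -0.15]
top [ 0.40802648 -0.04060237  1.45032037] 536.6516563522871 [-0.705, 0.709, -0.015, 0.019]
0.1 [0.2211983  0.44781692 0.24751646] [ 2.27381203e-01  9.73805382e-01 -9.08860084e-04 -2.01111758e-04] [ 0.43082545 -0.46609248  0.81413931]
{'camera_matrix': array([[399.25315744,   0.        , 312.8460061 ],
       [  0.        , 399.25315744, 238.16520856],
       [  0.        ,   0.        ,   1.        ]]), 'hand_eye': array([[-1.07443652e-03, -9.44781920e-01, -3.27697985e-01,
         8.37884104e-02],
       [ 9.99999420e-01, -1.03879305e-03, -2.83807070e-04,
        -9.44529248e-04],
       [-7.22746017e-05, -3.27698100e-01,  9.44782488e-01,
        -1.26301783e-01],
       [ 0.00000000e+00,  0.00000000e+00,  0.00000000e+00,
         1.00000000e+00]])}
```

```bash
sed -i 's/Rc=np.array(c\["rotation"\])/Rc=R.from_quat(c["rotation"]).as_matrix()/' h.py
python3 - <<'E'
from h import *
for n in("scene","top"):
    f=np.load(n+"0.npz"); P=cloud(f["d"],f["K"],R.from_quat(f["R"]).as_matrix(),f["e"]); 
    print(n,[P[v,u].round(3).tolist() for v,u in((240,320),(100,320),(400,320),(240,100),(240,540))])
E
```

```text
scene [[0.402, -0.134, -0.001], [-0.226, -1.018, 0.027], [0.695, 0.279, -0.002], [0.87, -0.451, -0.001], [-0.073, 0.19, -0.001]]
top [[0.513, -0.031, 0.008], [0.898, -0.033, 0.001], [0.088, -0.029, 0.015], [0.516, 0.566, 0.0], [0.51, -0.625, 0.001]]
```

View pics/top0.png

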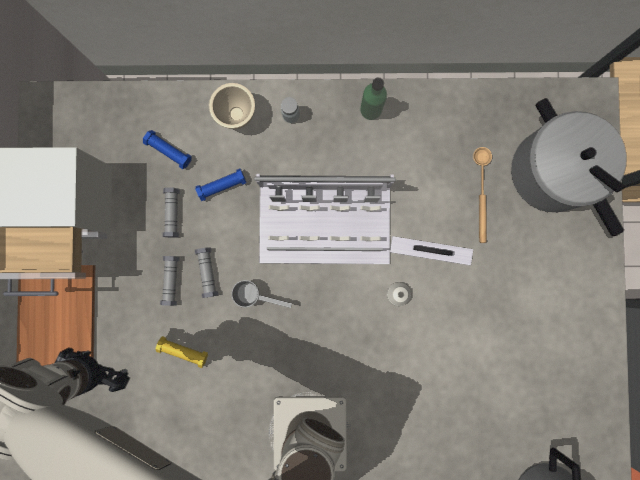

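View pics/scene0.png

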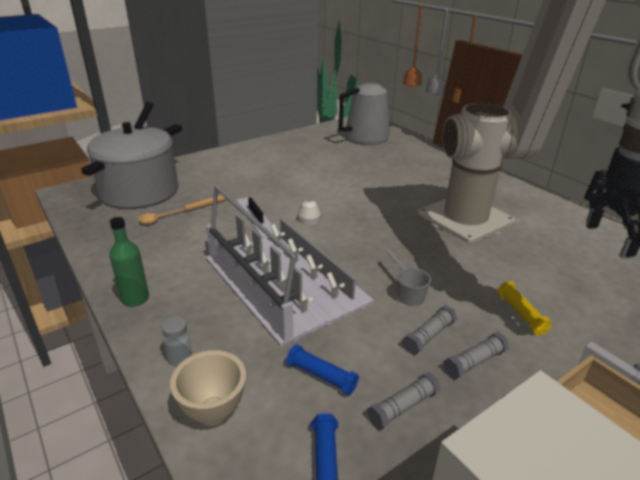

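Top view: grey rollers at (170,212), (171,280) and (206,272). The look-alikes, not meant, are blue at (167,149) and (220,185) and yellow at (181,352). The cradle is at (325,230), the straightedge at (432,250), and the bail is up at row ~180. The scene view shows the same three grey rollers at (430,330), (476,355) and (405,400).

```bash
python3 - <<'E'
from h import *
C={}
for n in("top","scene"):
    f=np.load(n+"0.npz"); C[n]=(f["im"],f["d"],f["K"],R.from_quat(f["R"]).as_matrix(),f["e"])
P={n:cloud(c[1],*c[2:]) for n,c in C.items()}
im=C["top"][0]
hsv={n:cv2.cvtColor(c[0],cv2.COLOR_BGR2HSV) for n,c in C.items()}
# grey raised blobs
for n in P:
    p=P[n]; m=((p[...,2]>.012)&(p[...,2]<.05)&(p[...,0]>.1)&(p[...,0]<.9)&(abs(p[...,1])<.55)).astype(np.uint8)
    m[hsv[n][...,1]>90]=0
    k,l,s,_=cv2.connectedComponentsWithStats(m)
    for i in range(1,k):
        if s[i,4]>150:
            q=p[l==i]; (c,wh,a)=cv2.minAreaRect(q[:,:2].astype(np.float32))
            print(n,s[i].tolist(),np.round(c,4),np.round(wh,3),round(a,1),"z",q[:,2].min().round(3),np.percentile(q[:,2],98).round(3))
# base plate corners in top at z=.01
p=P["top"]; 
m=((hsv["top"][...,2]>175)&(hsv["top"][...,1]<40)).astype(np.uint8); m[:,:230]=0;m[:150]=0;m[310:]=0;m[:,480:]=0
k,l,s,_=cv2.connectedComponentsWithStats(m)
for i in range(1,k):
    if s[i,4]>100: print("white",s[i].tolist())
big=cv2.resize(im[160:320,250:480],None,fx=3.4,fy=3.4,interpolation=cv2.INTER_CUBIC); 
sm=cv2.resize(im[130:320,100:260],None,fx=3,fy=3)
cv2.imwrite("pics/cr.png",big)
# bail: highest pts in cradle area
q=p[165:195,250:400].reshape(-1,3); q=q[q[:,2]>.15]; print("bail",len(q),q.mean(0).round(3),q.min(0).round(3),q.max(0).round(3))
for n in P:
  q=P[n].reshape(-1,3); q=q[(q[:,0]>.4)&(q[:,0]<.8)&(abs(q[:,1]+.03)<.22)&(q[:,2]>.008)]
  for lo,hi in((.008,.014),(.055,.072),(.11,.13),(.16,.2)):
    w=q[(q[:,2]>lo)&(q[:,2]<hi)]
    if len(w): print(n,lo,hi,len(w),w.min(0).round(3),w.max(0).round(3))
E
```

```text
top [218, 94, 33, 31, 649] [0.8639 0.197 ] [0.075 0.084] 20.6 z 0.012 0.049
top [101, 163, 10, 76, 437] [0.6191 0.5385] [0.013 0.199] 87.6 z 0.012 0.05
top [163, 188, 17, 49, 640] [0.588  0.3705] [0.047 0.13 ] 89.1 z 0.012 0.041
top [413, 245, 40, 11, 208] [ 0.4834 -0.3304] [0.1   0.013] 80.6 z 0.012 0.046
top [195, 247, 24, 51, 644] [0.4272 0.2723] [0.13  0.044] 9.8 z 0.012 0.041
top [277, 250, 106, 12, 235] [ 0.4701 -0.0563] [0.281 0.029] 89.5 z 0.012 0.046
top [160, 256, 20, 50, 649] [0.406  0.3707] [0.046 0.13 ] 86.9 z 0.013 0.041
top [387, 282, 24, 24, 271] [ 0.3677 -0.2392] [0.061 0.061] 24.1 z 0.015 0.05
scene [136, 187, 28, 19, 289] [ 0.7    -0.5424] [0.015 0.082] 90.0 z 0.012 0.049
scene [248, 197, 16, 26, 196] [ 0.4846 -0.3246] [0.103 0.013] 80.3 z 0.012 0.041
scene [298, 203, 23, 19, 302] [ 0.3742 -0.2234] [0.042 0.062] 63.4 z 0.012 0.049
scene [272, 224, 84, 76, 1174] [ 0.5042 -0.0393] [0.038 0.304] 0.1 z 0.012 0.049
scene [208, 241, 86, 99, 1010] [ 0.6666 -0.041 ] [0.355 0.022] 89.9 z 0.012 0.049
scene [399, 270, 30, 18, 382] [0.3546 0.1543] [0.034 0.063] 39.0 z 0.012 0.
[... 590 characters left out ...]
white [292, 189, 14, 11, 114]
white [323, 190, 14, 10, 123]
white [352, 190, 15, 11, 143]
white [387, 287, 20, 16, 197]
bail 616 [ 0.636 -0.05   0.239] [ 0.408 -0.21   0.189] [0.649 0.123 1.45 ]
top 0.008 0.014 5380 [ 0.402 -0.249  0.008] [0.798 0.188 0.014]
top 0.055 0.072 1159 [ 0.401 -0.217  0.055] [0.662 0.181 0.072]
top 0.11 0.13 180 [ 0.608 -0.181  0.11 ] [0.618 0.092 0.13 ]
top 0.16 0.2 553 [ 0.637 -0.21   0.189] [0.649 0.123 0.2  ]
scene 0.008 0.014 3528 [ 0.4   -0.247  0.008] [0.705 0.187 0.014]
scene 0.055 0.072 1471 [ 0.406 -0.215  0.055] [0.678 0.169 0.072]
scene 0.11 0.13 369 [ 0.608 -0.206  0.11 ] [0.667 0.129 0.13 ]
scene 0.16 0.2 664 [ 0.639 -0.21   0.16 ] [0.657 0.129 0.198]
```

View pics/cr.png

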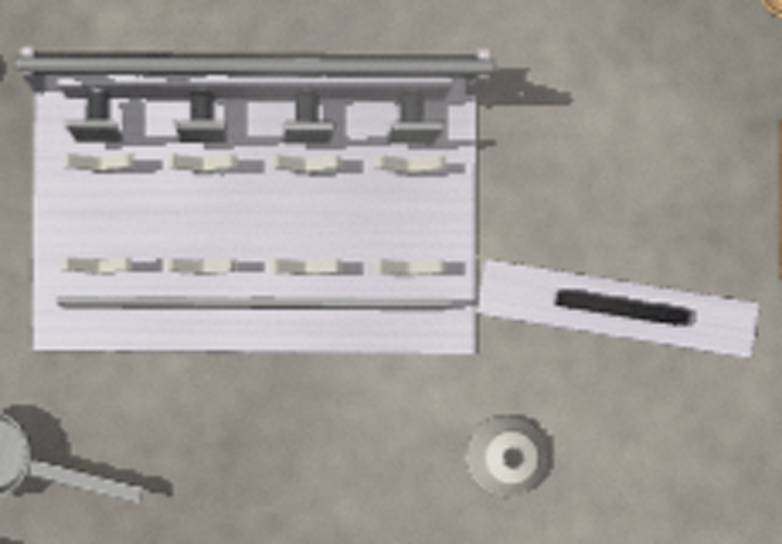

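The crop shows four free lanes with the bail upright behind them. The straightedge lies clear at the right, with its rib at (432,250).

>>> apply_moves(targets=[[[0.6,-0.5,-0.1,4.5,0.2],[0.65,-0.55,-0.15,4.5,0.2],[0.65,-0.55,-0.15,4.5,0.2],[0.65,-0.55,-0.15,4.5,0.2],[0.65,-0.55,-0.15,4.5,0.2],[0.65,-0.55,-0.15,4.5,0.2],[0.65,-0.55,-0.15,4.5,0.2],[0.65,-0.55,-0.2,4.6,0.2]]])

```text
clock: 0.77
eef_pos: [0.4284, 0.273, 0.2]
tool_rot: [-0.087, 0.996, 0.0, -0.0]
ft_force: [0.4, 0.4, 1.5]
grip_width: 0.0508
grasp_force: 0.0
```

```bash
cat >> h.py <<'E'
def blobs(n,zlo=.012,zhi=.05,box=(.1,.9,-.55,.55)):
    im,d,K,Rc,e=cam(n); p=cloud(d,K,Rc,e); hs=cv2.cvtColor(im,cv2.COLOR_BGR2HSV)
    m=((d>0)&(p[...,2]>zlo)&(p[...,2]<zhi)&(p[...,0]>box[0])&(p[...,0]<box[1])&(p[...,1]>box[2])&(p[...,1]<box[3])&(hs[...,1]<90)).astype(np.uint8)
    k,l,s,_=cv2.connectedComponentsWithStats(m); out=[]
    for i in range(1,k):
        if s[i,4]>150:
            q=p[l==i]; c,wh,a=cv2.minAreaRect(q[:,:2].astype(np.float32))
            if wh[0]<wh[1]: a+=90
            a=(a+90)%180-90
            print(n,s[i].tolist(),np.round(c,4),np.round(wh,3),"ang",round(a,1),"z",np.percentile(q[:,2],98).round(4))
    return im,d,K,Rc,e
E
python3 - <<'E'
from h import *
o=get_obs();print(o["clock"],o["eef_pos"],o["tool_rot"],o["grip_width"])
im,*_=blobs("wrist",.012,.05,(.25,.7,.1,.5)); cv2.imwrite("pics/w1.png",im)
im,d,K,Rc,e=blobs("top",.012,.05,(.0,.45,.1,.55))
# cradle front edge in top: subpixel
h=im[...,2].astype(float)
g=cv2.GaussianBlur(h,(3,3),0)
us=np.arange(266,386,4); vs=[]
for u in us:
    col=g[255:272,u]; dd=np.diff(col); i=dd.argmin(); w=-dd[max(i-1,0):i+2]; vs.append(255.5+i+(w*np.arange(-1,2)).sum()/w.sum())
F=plane(np.c_[us,vs],.01,K,Rc,e); a=np.polyfit(F[:,1],F[:,0],1); print("front x=",a, "resid",np.std(F[:,0]-np.polyval(a,F[:,1])))
for r,(lo,hi,s) in {"L":(250,270,1),"R":(380,400,-1)}.items():
    vv=np.arange(200,260,4) if s==1 else np.arange(200,236,4); uu=[]
    for v in vv:
        dd=s*np.diff(g[v,lo:hi]); i=dd.argmax(); w=dd[i-1:i+2]; uu.append(lo+.5+i+(w*np.arange(-1,2)).sum()/w.sum())
    F=plane(np.c_[uu,vv],.01,K,Rc,e); print(r,np.median(F[:,1]),np.polyfit(F[:,0],F[:,1],1))
E
```

```text
0.7667 [0.42842082 0.27295634 0.19997889] [-8.74776996e-02  9.96166477e-01  1.67294208e-05 -4.20014686e-05] 0.05080498829705867
wrist [119, 64, 92, 102, 3490] [0.3743 0.158 ] [0.065 0.051] ang 15.3 z 0.0494
wrist [202, 75, 26, 71, 308] [0.3635 0.1931] [0.045 0.011] ang 17.9 z 0.0493
wrist [391, 118, 107, 176, 7697] [0.4075 0.3706] [0.045 0.13 ] ang -3.2 z 0.0395
wrist [287, 127, 59, 170, 7326] [0.4286 0.2731] [0.131 0.043] ang 9.1 z 0.0395
wrist [75, 242, 34, 26, 379] [0.4912 0.1056] [0.012 0.008] ang 18.8 z 0.0491
wrist [349, 358, 46, 102, 2138] [0.6046 0.3668] [0.034 0.101] ang -3.8 z 0.0368
top [201, 270, 18, 28, 325] [0.3975 0.2671] [0.069 0.043] ang 9.4 z 0.0422Traceback (most recent call last):
  File "<stdin>", line 10, in <module>
ValueError: operands could not be broadcast together with shapes (2,) (3,)
```

```bash
python3 - <<'E'
from h import *
f=np.load("top0.npz"); im,K,Rc,e=f["im"],f["K"],R.from_quat(f["R"]).as_matrix(),f["e"]
g=cv2.GaussianBlur(im[...,2].astype(float),(3,3),0)
def edge(line,lo,s):
    d=s*np.diff(line); i=int(np.clip(d.argmax(),1,len(d)-2)); w=np.clip(d[i-1:i+2],0,None); return lo+.5+i+(w*[-1,0,1]).sum()/w.sum()
us=np.arange(266,386,4); F=plane([(u,edge(g[255:272,u],255,-1)) for u in us],.01,K,Rc,e)
a=np.polyfit(F[:,1],F[:,0],1); print("front",a,np.std(F[:,0]-np.polyval(a,F[:,1])))
for lo,hi,s in((250,270,1),(380,400,-1)):
    F=plane([(edge(g[v,lo:hi],lo,s),v) for v in range(200,236,4)],.01,K,Rc,e); print(s,np.median(F[:,1]),np.polyfit(F[:,0],F[:,1],1))
E
```

```text
front [0.01487825 0.45174577] 0.0005526226962226612
1 0.13202559920970453 [-0.00551063  0.13529117]
-1 -0.21642823387280485 [-0.02844416 -0.20046346]
```

>>> apply_moves(targets=[[[0,0,-0.9,0,0.2],[0,0,-1,0,0.2],[0,0,-1,0,0.2],[0,0,-1,-0.5,0.2],[0,0,-0.5,0,0.2],[0,0,0,0,-1],[0,0,0,0,-1],[0,0,0,0,-1]]])

```text
clock: 1.53
eef_pos: [0.4279, 0.2751, 0.0253]
tool_rot: [-0.081, 0.997, 0.0, 0.001]
ft_force: [-0.1, 0.1, -2.0]
grip_width: 0.0299
grasp_force: 59.4
```

>>> apply_moves(targets=[[[0,0,0.5,0,-1],[0,0,0.9,0,-1],[0,0,0.9,-1.7,-1],[0.5,-0.8,0.2,-1.7,-1],[0.5,-0.8,0.2,-1.7,-1],[0.5,-0.8,0.2,-1.7,-1],[0.5,-0.8,0.2,-1.7,-1],[0.5,-0.8,0.2,-1.7,-1]]])

```text
clock: 2.2
eef_pos: [0.5289, 0.1132, 0.1595]
tool_rot: [0.008, 1.0, 0.001, 0.002]
ft_force: [0.8, 0.0, -3.0]
grip_width: 0.0302
grasp_force: 60.0
```

>>> apply_moves(targets=[[[0.1,-0.87,0,0,-1],[0,0,0,0,-1]]])

```text
clock: 2.37
eef_pos: [0.5341, 0.0738, 0.1594]
tool_rot: [0.012, 1.0, -0.001, 0.003]
ft_force: [0.0, 0.2, -2.4]
grip_width: 0.0303
grasp_force: 60.2
```

```bash
python3 - <<'E'
from h import *
o=get_obs();print(o["clock"],o["eef_pos"],o["tool_rot"],o["grip_width"])
im,d,K,Rc,e=cam("wrist"); cv2.imwrite("pics/w2.png",im); np.savez("w2.npz",im=im,d=d,K=K,R=Rc,e=e)
E
```

```text
2.3667 [0.53409571 0.07384245 0.15944322] [ 0.01158333  0.99992731 -0.00135097  0.00306117] 0.03028866053708821
```

View pics/w2.png

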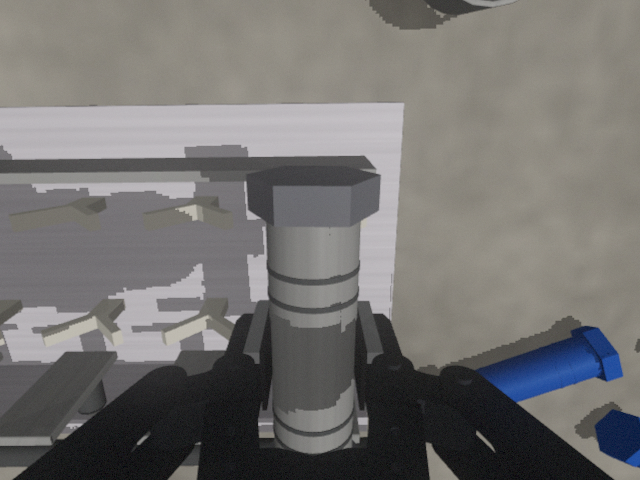

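The wrist view shows the held roller with its front cap at (314,195). The stop wall runs along row ~165, the plate's front edge along row ~104, and its +y side is at column ~402.

```bash
cat >> h.py <<'E'
def cradle(im,K,Rc,e,u0=20,u1=380,v0=85,v1=125):
    g=cv2.GaussianBlur(im[...,2].astype(float),(5,5),0)
    us=np.arange(u0,u1,8); F=plane([(u,v0+.5+np.diff(g[v0:v1,u]).argmax()) for u in us],.01,K,Rc,e)
    a=np.polyfit(F[:,1],F[:,0],1); r=F[:,0]-np.polyval(a,F[:,1]); k=abs(r)<.002; a=np.polyfit(F[k,1],F[k,0],1)
    return a
def held(im,d,K,Rc,e,tcp):
    p=cloud(d,K,Rc,e)
    m=(d>0)&(abs(p[...,1]-tcp[1])<.026)&(abs(p[...,0]-tcp[0])<.085)&(abs(p[...,2]-tcp[2])<.03)
    q=p[m]; b=[]
    for lo in np.arange(-.052,-.016,.004):   # barrel slices in front of the fingers
        s=q[(q[:,0]>tcp[0]+lo)&(q[:,0]<tcp[0]+lo+.004)]
        if len(s)>30:
            b.append((s[:,0].mean(),(np.percentile(s[:,1],2)+np.percentile(s[:,1],98))/2,np.percentile(s[:,2],97)-.016))
    b=np.array(b); fx=np.percentile(q[:,0],1)
    return b,fx
E
python3 - <<'E'
from h import *
f=np.load("w2.npz"); im,d,K,Rc,e=[f[k] for k in("im","d","K","R","e")]
print("front",cradle(im,K,Rc,e))
g=im[...,2].astype(float)
F=plane([(390+.5+np.diff(g[v,390:420]).argmin(),v) for v in range(120,280,8)],.01,K,Rc,e); print("side y",np.median(F[:,1]),F[:,0].mean(),np.polyfit(F[:,0],F[:,1],1))
p=cloud(d,K,Rc,e); w=p[(p[...,2]>.062)&(p[...,2]<.069)&(p[...,0]<.51)&(p[...,0]>.46)]; print("wall",len(w),np.percentile(w,[1,99],axis=0).round(4), np.polyfit(w[:,1],w[:,0],1))
b,fx=held(im,d,K,Rc,e,np.array([.5341,.0738,.1594])); print(b.round(4),fx)
# plate near
w=p[(p[...,2]>.12)&(p[...,2]<.13)&(p[...,1]<.05)]; 
if len(w): print("plate top",np.percentile(w,[1,99],axis=0).round(4))
E
```

```text
front [0.01234726 0.45210625]
side y 0.13247874535313298 0.5175926419156193 [-0.00995132  0.13760955]
wall 3037 [[ 0.4847 -0.0991  0.0623]
 [ 0.4918  0.1044  0.0673]] [0.00816886 0.48830669]
[[0.4835 0.0739 0.16  ]
 [0.4882 0.0734 0.1569]
 [0.4921 0.0735 0.157 ]
 [0.4961 0.0733 0.1569]
 [0.5001 0.0733 0.1569]
 [0.504  0.0732 0.1572]
 [0.5081 0.0731 0.157 ]
 [0.5121 0.0731 0.1572]
 [0.5162 0.0727 0.1572]] 0.47239392910948236
plate top [[ 0.6098 -0.0928  0.1201]
 [ 0.6168 -0.0145  0.1269]]
```

>>> apply_moves(targets=[[[0,0.12,-0.5,1,-1],[0,0,-0.5,0,-1],[0,0,-0.5,0,-1],[0,0,0,0,-1],[0.24,0,0,0,-1],[0.24,0,0,0,-1],[0.25,0,0,0,-1],[0,0,0,0,-1]]])

```text
clock: 3.08
eef_pos: [0.5588, 0.0852, 0.0971]
tool_rot: [-0.001, 1.0, 0.0, -0.002]
ft_force: [-8.6, 0.6, -1.6]
grip_width: 0.0299
grasp_force: 60.4
```

```bash
python3 - <<'E'
from h import *
o=get_obs();t=np.array(o["eef_pos"]);print(t,o["tool_rot"],o["ft_force"])
im,d,K,Rc,e=cam("wrist"); cv2.imwrite("pics/w3.png",im)
b,fx=held(im,d,K,Rc,e,t); print(b.round(4),fx)
E
```

```text
[0.55881296 0.08518796 0.09709342] [-1.35163868e-03  9.99996176e-01  1.88813440e-04 -2.40520769e-03] [-8.56958401  0.64445513 -1.57695776]
[[0.5082 0.0838 0.0982]
 [0.5129 0.0838 0.0949]
 [0.5168 0.0837 0.0948]
 [0.5208 0.0838 0.0948]
 [0.5248 0.0839 0.0948]
 [0.5287 0.0838 0.095 ]
 [0.5328 0.0839 0.0949]
 [0.5369 0.0838 0.0952]
 [0.5409 0.0838 0.095 ]] 0.4972240009427407
```

>>> apply_moves(targets=[[[0.05,-0.08,0,-0.7,-1],[0.03,-0.08,0,0,-1],[0,0,0,0,-1],[0,0,0,0,-1],[0,0,0,0,-1]]])

```text
clock: 3.55
eef_pos: [0.5595, 0.0803, 0.0967]
tool_rot: [0.004, 1.0, 0.002, -0.004]
ft_force: [-9.4, 3.8, -2.6]
grip_width: 0.0305
grasp_force: 60.4
```

```bash
python3 - <<'E'
from h import *
o=get_obs();t=np.array(o["eef_pos"]);print(t,o["tool_rot"],o["ft_force"])
im,d,K,Rc,e=cam("wrist"); cv2.imwrite("pics/w3.png",im)
b,fx=held(im,d,K,Rc,e,t); print(b[1::3].round(4),fx)
p=cloud(d,K,Rc,e);w=p[(p[...,2]>.062)&(p[...,2]<.069)&(p[...,0]<.51)&(p[...,0]>.46)]; print("wall",len(w),np.percentile(w,[1,99],axis=0).round(4))
E
```

```text
[0.55953033 0.08026431 0.09673129] [ 0.00368323  0.99998398  0.00157752 -0.00399917] [-9.40317144  3.845026   -2.59040786]
[[0.5137 0.0791 0.0946]
 [0.5255 0.0791 0.0946]
 [0.5375 0.0792 0.0948]] 0.49790170094854136
wall 6401 [[ 0.4855 -0.0392  0.0634]
 [ 0.4927  0.1066  0.0673]]
```

View pics/w3.png

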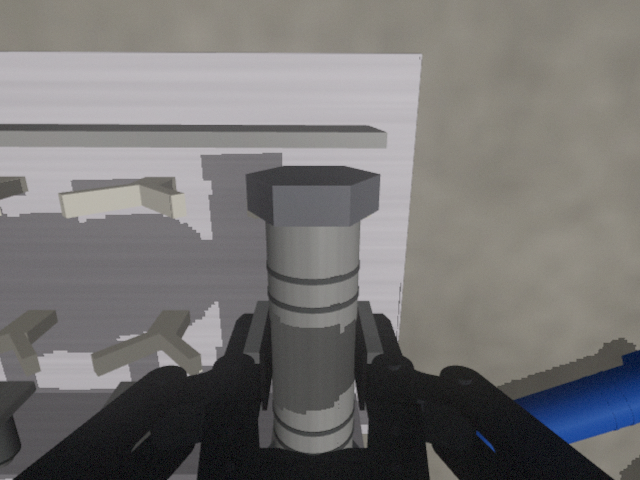

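The wall at row ~130 is clear in front of the cap at (314,190). The clearance is about 4 mm, so I lower.

>>> apply_moves(targets=[[[0,-0.04,-0.3,0,-1],[0,0,-0.3,0,-1],[0,0,-0.22,0,-1],[0,0,0,0,-1],[0,0,0,0,-1]]])

```text
clock: 4.02
eef_pos: [0.5602, 0.0779, 0.0639]
tool_rot: [0.004, 1.0, 0.001, -0.003]
ft_force: [-7.4, 2.1, -4.0]
grip_width: 0.0307
grasp_force: 60.2
```

```bash
python3 - <<'E'
from h import *
o=get_obs();t=np.array(o["eef_pos"])
im,d,K,Rc,e=cam("wrist")
b,fx=held(im,d,K,Rc,e,t); print(b[1::3].round(4),fx)
E
```

```text
[[0.5143 0.0778 0.0618]
 [0.5261 0.0769 0.0618]
 [0.5382 0.0768 0.062 ]] 0.4865635459453245
```

>>> apply_moves(targets=[[[0,0,-0.03,0,-1],[0,0,0,0,0.2],[0,0,0,0,0.2],[0,0,0,0,0.2],[0,0,0,0,0.2]]])

```text
clock: 4.48
eef_pos: [0.5653, 0.0768, 0.0639]
tool_rot: [0.005, 1.0, 0.0, 0.002]
ft_force: [0.4, 0.0, -0.3]
grip_width: 0.0514
grasp_force: 0.0
```

>>> apply_moves(targets=[[[0,0,0.4,0,0.2],[0,0,0.9,0,0.2],[0,0,0.9,0,0.2],[0,0,0.9,0,0.2],[0,0,0,0,0.2]]])

```text
clock: 4.9
eef_pos: [0.5687, 0.0769, 0.1954]
tool_rot: [0.005, 1.0, 0.001, 0.008]
ft_force: [1.9, -0.4, 0.2]
grip_width: 0.0513
grasp_force: 0.0
```

```bash
cat >> h.py <<'E'
def seated(P,y0):
    q=P[(abs(P[...,1]-y0)<.024)&(P[...,0]>.47)&(P[...,0]<.64)&(P[...,2]>.045)&(P[...,2]<.085)]
    b=[]
    for x in np.arange(.505,.61,.008):
        s=q[abs(q[:,0]-x)<.004]
        if len(s)>8: b.append((x,(np.percentile(s[:,1],3)+np.percentile(s[:,1],97))/2,np.percentile(s[:,2],90)))
    return np.array(b).round(4), np.percentile(q[:,0],[1,99]).round(4)
E
python3 - <<'E'
from h import *
o=get_obs();t=np.array(o["eef_pos"]);print(t,o["tool_rot"],o["ft_force"])
im,d,K,Rc,e=cam("wrist"); cv2.imwrite("pics/w4.png",im)
print(seated(cloud(d,K,Rc,e),.077))
im,d,K,Rc,e=cam("top"); cv2.imwrite("pics/t4.png",im)
E
```

```text
[0.56872968 0.07691622 0.19541273] [0.00520765 0.99995485 0.00109769 0.00787237] [ 1.92126514 -0.36221873  0.17609156]
(array([[0.505 , 0.078 , 0.08  ],
       [0.513 , 0.077 , 0.0767],
       [0.521 , 0.0772, 0.0768],
       [0.529 , 0.0771, 0.0768],
       [0.537 , 0.0773, 0.077 ],
       [0.545 , 0.0773, 0.0769],
       [0.553 , 0.0769, 0.077 ],
       [0.561 , 0.0768, 0.077 ],
       [0.569 , 0.0767, 0.077 ],
       [0.577 , 0.0766, 0.0769],
       [0.585 , 0.0768, 0.0773],
       [0.593 , 0.0768, 0.077 ],
       [0.601 , 0.0771, 0.0769],
       [0.609 , 0.0759, 0.0798]]), array([0.4873, 0.623 ]))
```

View pics/w4.png

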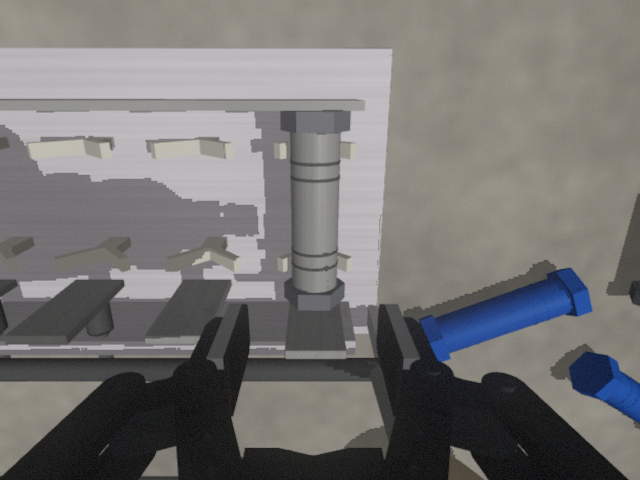

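Roller seated in lane 4: the cap at (316,120) is against the wall, the axis is level and the plate is pressed back. On to the next roller.

>>> apply_moves(targets=[[[-0.45,0.8,0,-0.5,0.2],[-0.45,0.85,0,-0.5,0.2],[-0.45,0.85,0,-0.5,0.2],[-0.45,0.85,0,-0.5,0.2],[-0.45,0.85,0,-0.5,0.2],[-0.45,0.85,0,0,0.2],[-0.45,0.85,0,0,0.2],[-0.45,0.85,0,0,0.2]]])

```text
clock: 5.67
eef_pos: [0.4179, 0.3471, 0.1846]
tool_rot: [0.027, 1.0, -0.001, -0.001]
ft_force: [0.7, 0.8, -0.5]
grip_width: 0.0509
grasp_force: 0.0
```

>>> apply_moves(targets=[[[-0.35,0.65,0,0,0.2],[0,0,0,0,0.2],[0,0,0,0,0.2]]])

```text
clock: 5.92
eef_pos: [0.4042, 0.373, 0.1846]
tool_rot: [0.025, 1.0, -0.001, -0.001]
ft_force: [0.3, -0.0, -0.5]
grip_width: 0.0512
grasp_force: 0.0
```

```bash
python3 - <<'E'
from h import *
o=get_obs();print(o["eef_pos"],o["tool_rot"])
blobs("wrist",.012,.05,(.25,.7,.2,.5)); im,*_=blobs("top",.012,.05,(0,.9,-.55,.55)); cv2.imwrite("pics/t5.png",im)
E
```

```text
[0.4042057  0.37302616 0.18455196] [ 2.51481428e-02  9.99682535e-01 -1.20686382e-03 -9.71405179e-04]
wrist [282, 133, 62, 177, 8009] [0.4072 0.3711] [0.043 0.13 ] ang -2.9 z 0.0395
wrist [293, 347, 51, 108, 4013] [0.5831 0.368 ] [0.043 0.12 ] ang -1.4 z 0.0394
top [217, 94, 33, 31, 661] [0.8639 0.1986] [0.074 0.084] ang -60.3 z 0.0489
top [101, 163, 10, 76, 440] [0.6197 0.5386] [0.01  0.201] ang -1.3 z 0.0493
top [163, 188, 17, 49, 640] [0.5881 0.3675] [0.13  0.045] ang 1.9 z 0.0408
top [414, 245, 40, 10, 210] [ 0.4862 -0.3344] [0.108 0.02 ] ang 81.3 z 0.0454
top [160, 256, 20, 50, 583] [0.4061 0.3715] [0.045 0.13 ] ang -2.9 z 0.0416
top [387, 282, 24, 24, 275] [ 0.3677 -0.2388] [0.061 0.06 ] ang 25.2 z 0.0494
top [274, 397, 73, 37, 1169] [ 0.0492 -0.0024] [0.19  0.095] ang 89.9 z 0.0428
```

View pics/t4.png

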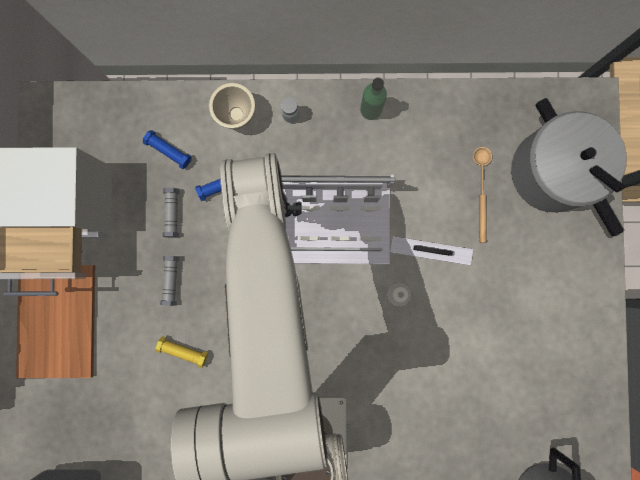

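The earlier arm-hidden area holds only a cutting board at (52,320), so there are exactly three grey rollers. Two remain, at (171,280) and (170,212).

>>> apply_moves(targets=[[[0.08,-0.05,-0.8,0,0.2],[0,0,-0.9,0,0.2],[0,0,-0.9,0,0.2],[0,0,-0.9,0,0.2],[0,0,-0.48,0,0.2],[0,0,0,0,-1],[0,0,0,0,-1],[0,0,0,0,-1]]])

```text
clock: 6.68
eef_pos: [0.4101, 0.3697, 0.028]
tool_rot: [0.028, 1.0, 0.0, 0.0]
ft_force: [0.6, -0.5, -3.4]
grip_width: 0.0299
grasp_force: 59.5
```

>>> apply_moves(targets=[[[0,0,0.6,0,-1],[0,0,0.9,0,-1],[0.1,-0.3,0.9,0.5,-1],[0.3,-0.8,0.5,0.5,-1],[0.3,-0.9,0.3,0.5,-1],[0.3,-0.95,0.2,0.5,-1],[0.3,-0.95,0,0.5,-1],[0.3,-0.95,0,0,-1]]])

```text
clock: 7.35
eef_pos: [0.4746, 0.1746, 0.1663]
tool_rot: [0.005, 1.0, 0.001, 0.003]
ft_force: [0.4, -0.4, -3.7]
grip_width: 0.0302
grasp_force: 60.3
```

>>> apply_moves(targets=[[[0.3,-0.95,0,0,-1],[0.3,-0.95,0,0,-1],[0.3,-0.95,0,0,-1],[0.3,-0.95,0,0,-1],[0.3,-0.6,0,0,-1],[0.28,-0.05,0,0,-1],[0,0,0,0,-1],[0,0,0,0,-1]]])

```text
clock: 8.02
eef_pos: [0.5447, -0.0026, 0.1645]
tool_rot: [0.006, 1.0, 0.0, 0.001]
ft_force: [0.2, 0.4, -3.2]
grip_width: 0.0299
grasp_force: 60.3
```

```bash
cat > look.py <<'E'
from h import *
o=get_obs();t=np.array(o["eef_pos"]);print(t.round(4),np.array(o["tool_rot"]).round(4),o["ft_force"])
im,d,K,Rc,e=cam("wrist"); cv2.imwrite("pics/wl.png",im)
b,fx=held(im,d,K,Rc,e,t); print(b[1::2].round(4),fx)
p=cloud(d,K,Rc,e);w=p[(p[...,2]>.062)&(p[...,2]<.069)&(p[...,0]<.51)&(p[...,0]>.46)]; print("wall",len(w),np.percentile(w,[1,99],axis=0).round(4))
E
python3 look.py
```

```text
[ 0.5447 -0.0026  0.1645] [0.006 1.    0.    0.001] [ 0.1937214   0.43616635 -3.15428706]
[[ 0.4988 -0.0033  0.1604]
 [ 0.5068 -0.0034  0.1605]
 [ 0.5148 -0.0034  0.1604]
 [ 0.5227 -0.0037  0.1606]] 0.4783805302717566
wall 5560 [[ 0.4841 -0.1744  0.0625]
 [ 0.505   0.1051  0.068 ]]
```

>>> apply_moves(targets=[[[-0.2,0,-0.3,0,-1],[0,0,-0.6,0,-1],[0,0,-0.6,0,-1],[0,0,-0.1,0,-1],[0.2,0,0,0,-1],[0.3,0,0,0,-1],[0.3,0,0,0,-1],[0,0,0,0,-1]]])

```text
clock: 8.73
eef_pos: [0.5667, -0.001, 0.0991]
tool_rot: [0.005, 1.0, 0.0, -0.003]
ft_force: [-9.7, -0.1, -2.1]
grip_width: 0.0303
grasp_force: 60.4
```

>>> apply_moves(targets=[[[0,0,0,0,-1],[0,0,0,0,-1]]])

```text
clock: 8.9
eef_pos: [0.5648, -0.001, 0.0992]
tool_rot: [0.005, 1.0, 0.0, -0.004]
ft_force: [-9.6, 0.9, -2.2]
grip_width: 0.0302
grasp_force: 60.5
```

```bash
python3 look.py
```

```text
[ 0.5648 -0.001   0.0992] [ 4.7e-03  1.0e+00  1.0e-04 -4.0e-03] [-9.57507554  0.92984506 -2.15813889]
[[ 0.5188 -0.0018  0.0954]
 [ 0.5268 -0.002   0.0955]
 [ 0.5348 -0.002   0.0955]
 [ 0.5428 -0.002   0.0954]] 0.4983618471921609
wall 10427 [[ 0.4849 -0.1201  0.063 ]
 [ 0.5069  0.1055  0.0681]]
```

>>> apply_moves(targets=[[[0,-0.02,-0.3,0,-1],[0,0,-0.3,0,-1],[0,0,-0.25,0,-1],[0,0,0,0,-1],[0,0,0,0,-1]]])

```text
clock: 9.37
eef_pos: [0.5651, -0.0016, 0.0652]
tool_rot: [0.005, 1.0, 0.0, -0.003]
ft_force: [-8.4, 0.9, -3.4]
grip_width: 0.0301
grasp_force: 60.2
```

```bash
python3 look.py
```

```text
[ 0.5651 -0.0016  0.0652] [ 4.6e-03  1.0e+00  3.0e-04 -3.4e-03] [-8.44656807  0.92520915 -3.35245022]
[[ 0.5191 -0.0017  0.0613]
 [ 0.5272 -0.0026  0.0615]
 [ 0.5351 -0.0025  0.0614]
 [ 0.5432 -0.0026  0.0614]] 0.48590576061815194
wall 15399 [[ 0.485  -0.0954  0.0625]
 [ 0.5084  0.0954  0.0686]]
```

>>> apply_moves(targets=[[[0,0,-0.02,0,-1],[0,0,0,0,0.2],[0,0,0,0,0.2],[0,0,0,0,0.2],[0,0,0,0,0.2]]])

```text
clock: 9.83
eef_pos: [0.5703, -0.0023, 0.0661]
tool_rot: [0.005, 1.0, -0.0, 0.002]
ft_force: [-0.5, 0.4, -0.4]
grip_width: 0.0511
grasp_force: 0.0
```

>>> apply_moves(targets=[[[0,0,0.4,0,0.2],[0,0,0.9,0,0.2],[0,0,0.9,0,0.2],[0,0,0.9,0,0.2],[0,0,0.9,0,0.2],[0,0.6,0.2,0,0.2],[0,0.9,0,0,0.2],[0,0.9,0,0,0.2]]])

```text
clock: 10.5
eef_pos: [0.5699, 0.0938, 0.2353]
tool_rot: [0.007, 1.0, 0.0, 0.003]
ft_force: [0.5, 0.4, -0.2]
grip_width: 0.0513
grasp_force: 0.0
```

>>> apply_moves(targets=[[[0,0.95,0,0,0.2],[0,0.95,0,0,0.2],[0,0.95,0,0,0.2],[0,0.95,0,0,0.2],[0.1,0.95,0,0,0.2],[0.2,0.95,-0.2,0,0.2],[0.2,0.95,-0.2,0,0.2],[0,0.25,-0.2,0,0.2]]])

```text
clock: 11.17
eef_pos: [0.5885, 0.3757, 0.2074]
tool_rot: [0.003, 1.0, 0.002, 0.001]
ft_force: [-1.2, -0.8, -0.5]
grip_width: 0.0509
grasp_force: 0.0
```

>>> apply_moves(targets=[[[0,0,-0.3,0,0.2],[0,0,0,0,0.2],[0,0,0,0,0.2]]])

```text
clock: 11.42
eef_pos: [0.5879, 0.3691, 0.1957]
tool_rot: [0.005, 1.0, -0.001, -0.001]
ft_force: [-0.4, 0.1, 0.3]
grip_width: 0.0514
grasp_force: 0.0
```

```bash
python3 - <<'E'
from h import *
o=get_obs();print(o["eef_pos"],o["tool_rot"])
blobs("wrist",.012,.05,(.25,.8,.2,.5)); im,d,K,Rc,e=blobs("top",.012,.05,(0.3,.7,.2,.55)); 
P=cloud(d,K,Rc,e); print(seated(P,.077)); print(seated(P,-.003))
E
```

```text
[0.58786241 0.36912095 0.19571242] [ 5.06601190e-03  9.99986772e-01 -5.88537311e-04 -6.67023185e-04]
wrist [285, 130, 60, 172, 7506] [0.5897 0.3692] [0.044 0.131] ang -0.3 z 0.0396
top [163, 188, 17, 49, 561] [0.5882 0.3679] [0.131 0.044] ang 1.6 z 0.042
(array([[0.505 , 0.0787, 0.0795],
       [0.513 , 0.0777, 0.0767],
       [0.521 , 0.0778, 0.0774],
       [0.529 , 0.076 , 0.0779],
       [0.537 , 0.0757, 0.0777],
       [0.545 , 0.0756, 0.0761],
       [0.553 , 0.0758, 0.0789],
       [0.561 , 0.0758, 0.0789],
       [0.569 , 0.0756, 0.0789],
       [0.577 , 0.0756, 0.0771],
       [0.585 , 0.0757, 0.0781],
       [0.593 , 0.0765, 0.0765],
       [0.601 , 0.0765, 0.0751],
       [0.609 , 0.0744, 0.0796]]), array([0.4857, 0.6226]))
(array([[ 0.505 , -0.003 ,  0.0793],
       [ 0.513 , -0.0028,  0.0774],
       [ 0.521 , -0.0023,  0.0774],
       [ 0.529 , -0.003 ,  0.0782],
       [ 0.537 , -0.003 ,  0.0783],
       [ 0.545 , -0.003 ,  0.0782],
       [ 0.553 , -0.0031,  0.0778],
       [ 0.561 , -0.0031,  0.0769],
       [ 0.569 , -0.0032,  0.0784],
       [ 0.577 , -0.0032,  0.0763],
       [ 0.585 , -0.0034,  0.0779],
       [ 0.593 , -0.004 ,  0.0765],
       [ 0.601 , -0.0031,  0.0788],
       [ 0.609 , -0.0033,  0.0791]]), array([0.4852, 0.6359]))
```

>>> apply_moves(targets=[[[0.04,0,-0.8,0,0.2],[0,0,-0.95,0,0.2],[0,0,-0.95,0,0.2],[0,0,-0.95,0,0.2],[0,0,-0.6,0,0.2],[0,0,0,0,-1],[0,0,0,0,-1],[0,0,0,0,-1]]])

```text
clock: 12.18
eef_pos: [0.5915, 0.3698, 0.0289]
tool_rot: [0.006, 1.0, 0.001, 0.002]
ft_force: [0.8, 0.3, -2.5]
grip_width: 0.0297
grasp_force: 59.4
```

>>> apply_moves(targets=[[[0,0,0.6,0,-1],[0,0,0.9,0,-1],[-0.5,0,0.8,0,-1],[-0.5,-0.5,0.6,0,-1],[-0.4,-0.8,0.4,0,-1],[-0.1,-0.9,0.2,0,-1],[0,-0.95,0,0,-1],[0,-0.95,0,0,-1]]])

```text
clock: 12.85
eef_pos: [0.5313, 0.205, 0.1714]
tool_rot: [0.004, 1.0, 0.001, 0.004]
ft_force: [1.0, -1.7, -2.3]
grip_width: 0.0304
grasp_force: 59.9
```

>>> apply_moves(targets=[[[0,-0.95,0,0,-1],[0,-0.95,0,0,-1],[0,-0.95,0,0,-1],[0,-0.95,0,0,-1],[0,-0.95,0,0,-1],[0,-0.95,0,0,-1],[0,-0.95,0,0,-1],[0,-0.55,0,0,-1]]])

```text
clock: 13.52
eef_pos: [0.5311, -0.0868, 0.1701]
tool_rot: [0.007, 1.0, -0.001, 0.003]
ft_force: [1.2, 1.1, -2.4]
grip_width: 0.0299
grasp_force: 59.9
```

>>> apply_moves(targets=[[[0,0,0,0,-1],[0,0,0,0,-1],[0,0,0,0,-1]]])

```text
clock: 13.77
eef_pos: [0.5308, -0.0826, 0.1685]
tool_rot: [0.005, 1.0, -0.0, 0.002]
ft_force: [0.1, -0.3, -2.6]
grip_width: 0.0303
grasp_force: 60.0
```

```bash
python3 look.py
```

```text
[ 0.5308 -0.0826  0.1685] [ 5.4e-03  1.0e+00 -1.0e-04  2.0e-03] [ 0.08656796 -0.31157056 -2.64492055]
[[ 0.4848 -0.0835  0.165 ]
 [ 0.4928 -0.0836  0.165 ]
 [ 0.5008 -0.0837  0.1651]
 [ 0.5087 -0.0838  0.1652]] 0.46662735747095424
wall 5164 [[ 0.4838 -0.1896  0.0622]
 [ 0.5083  0.102   0.0685]]
```

>>> apply_moves(targets=[[[0,0.02,-0.5,0,-1],[0,0,-0.7,0,-1],[0,0,-0.54,0,-1],[0,0,0,0,-1],[0.27,0,0,0,-1],[0.3,0,0,0,-1],[0.3,0,0,0,-1],[0,0,0,0,-1]]])

```text
clock: 14.48
eef_pos: [0.5629, -0.0804, 0.0969]
tool_rot: [0.004, 1.0, 0.0, -0.003]
ft_force: [-9.5, 0.3, -0.2]
grip_width: 0.0298
grasp_force: 60.1
```

>>> apply_moves(targets=[[[0,0,0,0,-1],[0,0,0,0,-1]]])

```text
clock: 14.65
eef_pos: [0.5609, -0.0804, 0.0968]
tool_rot: [0.004, 1.0, 0.0, -0.004]
ft_force: [-9.5, 1.2, -0.5]
grip_width: 0.0299
grasp_force: 60.2
```

```bash
python3 look.py
```

```text
[ 0.5609 -0.0804  0.0968] [ 4.4e-03  1.0e+00  2.0e-04 -4.1e-03] [-9.47472156  1.24402651 -0.53466949]
[[ 0.5149 -0.0814  0.0935]
 [ 0.5229 -0.0815  0.0936]
 [ 0.531  -0.0816  0.0936]
 [ 0.5389 -0.0816  0.0937]] 0.496726853311948
wall 10904 [[ 0.4841 -0.1893  0.063 ]
 [ 0.5064  0.042   0.0682]]
```

>>> apply_moves(targets=[[[0,-0.04,-0.3,0,-1],[0,0,-0.3,0,-1],[0,0,-0.22,0,-1],[0,0,0,0,-1],[0,0,0,0,-1]]])

```text
clock: 15.12
eef_pos: [0.5614, -0.0816, 0.0644]
tool_rot: [0.005, 1.0, 0.001, -0.003]
ft_force: [-7.8, 1.7, -1.0]
grip_width: 0.0297
grasp_force: 60.2
```

```bash
python3 look.py
```

```text
[ 0.5614 -0.0816  0.0644] [ 4.7e-03  1.0e+00  8.0e-04 -3.2e-03] [-7.8151823   1.65265609 -0.9568347 ]
[[ 0.5154 -0.0817  0.0611]
 [ 0.5234 -0.0824  0.0613]
 [ 0.5315 -0.0825  0.0613]
 [ 0.5394 -0.0825  0.0613]] 0.4848397138686273
wall 15464 [[ 0.4841 -0.1752  0.0625]
 [ 0.5082  0.0158  0.0686]]
```

>>> apply_moves(targets=[[[0,0,-0.02,0,-1],[0,0,0,0,0.2],[0,0,0,0,0.2],[0,0,0,0,0.2],[0,0,0,0,0.2]]])

```text
clock: 15.58
eef_pos: [0.5661, -0.0831, 0.0645]
tool_rot: [0.005, 1.0, -0.0, 0.002]
ft_force: [-0.4, -0.3, -0.7]
grip_width: 0.0512
grasp_force: 0.0
```

>>> apply_moves(targets=[[[0,0,0.4,0,0.2],[0,0,0.9,0,0.2],[0,0,0.9,0,0.2],[0,0,0.9,0,0.2],[0,0,0.9,0,0],[0,0,0.9,0,-1],[0,0,0,0,-1],[0,0,0,0,-1]]])

```text
clock: 16.25
eef_pos: [0.5666, -0.0835, 0.2627]
tool_rot: [0.005, 1.0, -0.001, 0.004]
ft_force: [0.0, -0.2, 0.2]
grip_width: 0.0069
grasp_force: 0.0
```

```bash
python3 - <<'E'
from h import *
o=get_obs();print(o["eef_pos"],o["tool_rot"],o["grip_width"])
im,d,K,Rc,e=cam("wrist"); cv2.imwrite("pics/w6.png",im)
P=cloud(d,K,Rc,e)
for y in(.077,-.003,-.083): b,x=seated(P,y); print(b[::3].tolist(),x)
w=P[(P[...,2]>.16)&(P[...,2]<.215)&(P[...,0]>.6)&(P[...,0]<.7)]; print(len(w),np.percentile(w,[2,50,98],axis=0).round(4) if len(w) else "")
im,d,K,Rc,e=cam("scene"); P=cloud(d,K,Rc,e); cv2.imwrite("pics/s6.png",im)
w=P[(P[...,2]>.175)&(P[...,2]<.21)&(P[...,0]>.6)&(P[...,0]<.7)&(abs(P[...,1]+.04)<.15)]; print(len(w),np.percentile(w,[2,50,98],axis=0).round(4))
E
```

```text
[ 0.56662821 -0.08347604  0.26272552] [ 5.01374609e-03  9.99979627e-01 -5.56977085e-04  3.91134058e-03] 0.006947716176337138
[[0.505, 0.0727, 0.08], [0.529, 0.0748, 0.0768], [0.553, 0.0741, 0.0767], [0.577, 0.0741, 0.077], [0.601, 0.0772, 0.077]] [0.488  0.6239]
[[0.505, -0.0032, 0.0802], [0.529, -0.0041, 0.0768], [0.553, -0.0044, 0.0769], [0.577, -0.0047, 0.0767], [0.601, -0.0031, 0.0767]] [0.4871 0.6223]
[[0.505, -0.0814, 0.0796], [0.529, -0.0826, 0.0769], [0.553, -0.0831, 0.0767], [0.577, -0.0836, 0.0766], [0.601, -0.083, 0.0768]] [0.4862 0.6212]
5544 [[ 0.6386 -0.2075  0.1634]
 [ 0.6431  0.0314  0.1957]
 [ 0.6516  0.1165  0.1985]]
474 [[ 0.6408 -0.1808  0.1892]
 [ 0.6469 -0.0171  0.1946]
 [ 0.6506  0.1037  0.197 ]]
```

View pics/w6.png

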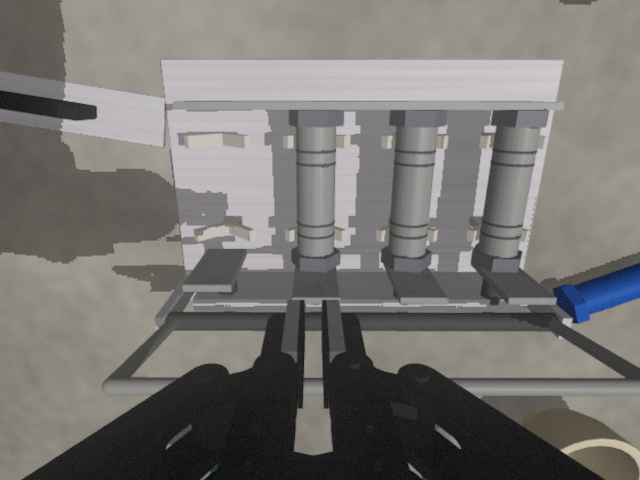

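All three rollers lie level with front caps on the wall at (316,118), (417,118) and (520,118). The bail bar is at row ~385, still upright. Next I go behind the bar.

>>> apply_moves(targets=[[[0.6,0.3,0,0,-1],[0.8,0.4,0,0,-1],[0.8,0.3,0,0,-1],[0.63,0,0,0,-1],[0,0,-0.5,0,-1],[0,0,-0.6,0,-1],[0,0,-0.5,0,-1],[0,0,0,0,-1]]])

```text
clock: 17.02
eef_pos: [0.6741, -0.0429, 0.1866]
tool_rot: [0.005, 1.0, 0.0, -0.007]
ft_force: [-1.4, -0.4, -1.1]
grip_width: 0.0
grasp_force: 0.0
```

>>> apply_moves(targets=[[[-0.4,0,0.05,0,-1],[-0.4,0,0.05,0,-1],[-0.25,0,-0.1,0,-1],[-0.25,0,-0.1,0,-1],[-0.22,0,-0.17,0,-1],[-0.2,0,-0.17,0,-1],[-0.28,0,-0.3,0,-1],[0,0,0,0,-1]]])

```text
clock: 17.68
eef_pos: [0.5967, -0.0433, 0.1641]
tool_rot: [0.005, 1.0, 0.0, -0.001]
ft_force: [2.7, 0.1, -0.8]
grip_width: 0.0001
grasp_force: 0.7
```

```bash
cat > bail.py <<'E'
from h import *
o=get_obs();print(o["eef_pos"],o["ft_force"])
im,d,K,Rc,e=cam("scene"); P=cloud(d,K,Rc,e); cv2.imwrite("pics/sb.png",im)
yy=P[...,1]
q=P[(P[...,0]>.52)&(P[...,0]<.72)&(P[...,2]>.086)&(P[...,2]<.22)&(((yy>.09)&(yy<.125))|((yy<-.17)&(yy>-.2)))]
w=q[q[:,2]>np.percentile(q[:,2],97)-.006] if len(q) else q; print(len(q),w.mean(0).round(4))
im,d,K,Rc,e=cam("wrist"); P=cloud(d,K,Rc,e); cv2.imwrite("pics/wb.png",im); yy=P[...,1]
q=P[(P[...,0]>.5)&(P[...,0]<.72)&(P[...,2]>.084)&(P[...,2]<.22)&(((yy>.02)&(yy<.06))|((yy<-.11)&(yy>-.15)))&(d>0)]
print(len(q), np.histogram(q[:,2],bins=np.arange(.08,.221,.01))[0], [q[abs(q[:,2]-z)<.004][:,0].mean().round(4) for z in np.arange(.09,.2,.01) if (abs(q[:,2]-z)<.004).any()])
E
python3 bail.py
```

```text
[ 0.59666571 -0.04331513  0.16409438] [ 2.6636635   0.09625143 -0.77663936]
530 [0.583  0.0228 0.1558]
9872 [1184 2229  195  325  363    0    0 5414  162    0    0    0    0    0] [np.float64(0.6621), np.float64(0.6233), np.float64(0.6178), np.float64(0.6168), np.float64(0.6161), np.float64(0.5765), np.float64(0.5797)]
```

View pics/wb.png

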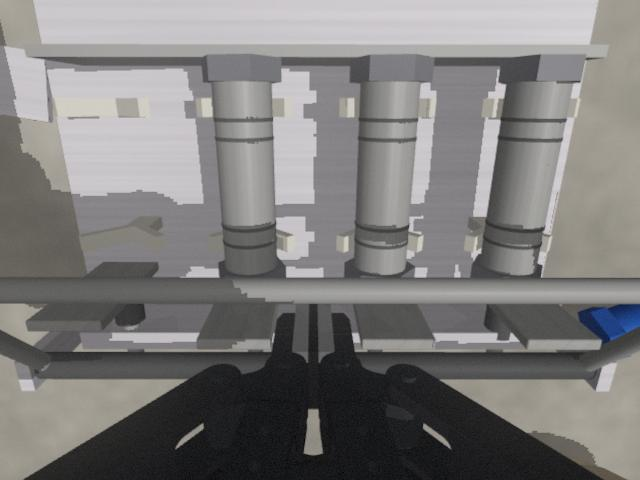

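The bar at row ~290 is now at about 0.65 rad, and the rollers are unmoved. I lift over it and press down.

>>> apply_moves(targets=[[[0.3,0,0,0,-1],[0,0,0.4,0,-1],[0,0,0.35,0,-1],[-0.5,0,0,0,-1],[-0.46,0,0,0,-1],[0,0,0,0,-1],[0,0,-0.3,0,-1],[0,0,-0.3,0,-1]]])

```text
clock: 18.45
eef_pos: [0.5719, -0.0434, 0.1731]
tool_rot: [0.005, 1.0, -0.0, 0.001]
ft_force: [-23.3, 0.5, 27.1]
grip_width: -0.0
grasp_force: 14.2
```

>>> apply_moves(targets=[[[-0.05,0,-0.25,0,-1],[-0.05,0,-0.25,0,-1],[-0.05,0,-0.25,0,-1],[-0.05,0,-0.25,0,-1],[-0.05,0,-0.25,0,-1],[0,0,-0.2,0,-1],[0,0,-0.15,0,-1],[0,0,0,0,-1]]])

```text
clock: 19.12
eef_pos: [0.5615, -0.0433, 0.1065]
tool_rot: [0.005, 1.0, 0.0, -0.001]
ft_force: [0.1, -0.2, -0.5]
grip_width: -0.0
grasp_force: 0.0
```

```bash
python3 bail.py
```

```text
[ 0.56145441 -0.04329135  0.10648041] [ 0.0695341  -0.24679953 -0.49925017]
371 [0.6224 0.0323 0.1219]
5859 [4390  979  351  139    0    0    0    0    0    0    0    0    0    0] [np.float64(0.5601), np.float64(0.6117), np.float64(0.6102), np.float64(0.6096)]
```

>>> apply_moves(targets=[[[0,0,-0.08,0,-1],[0,0,-0.06,0,-1],[0,0,0,0,-1]]])

```text
clock: 19.47
eef_pos: [0.5629, -0.0434, 0.1056]
tool_rot: [0.005, 1.0, -0.0, 0.002]
ft_force: [-4.2, 0.2, 16.3]
grip_width: 0.0002
grasp_force: 8.0
```

>>> apply_moves(targets=[[[0,0,0.6,0,-1],[0,0,0.8,0,-1],[0,0,0.8,0,-1],[-0.2,-0.5,0.4,6,-0.1],[-0.2,-0.7,0,7,-0.1],[-0.2,-0.8,0,7,-0.1],[-0.2,-0.8,0,7,-0.1],[-0.2,-0.8,0,7,-0.1]]])

```text
clock: 20.13
eef_pos: [0.5215, -0.1885, 0.2067]
tool_rot: [-0.291, 0.957, -0.001, 0.001]
ft_force: [-0.1, -0.5, -0.4]
grip_width: 0.0384
grasp_force: 0.0
```

```bash
python3 - <<'E'
from h import *
o=get_obs();print(o["eef_pos"],o["tool_rot"],np.round(o["joint_pos"],2))
im,d,K,Rc,e=cam("top");P=cloud(d,K,Rc,e);cv2.imwrite("pics/t7.png",im)
hs=cv2.cvtColor(im,cv2.COLOR_BGR2HSV)
for y in(.077,-.003,-.083): b,x=seated(P,y); print(b[::3].tolist(),x)
q=P[(P[...,0]>.535)&(P[...,0]<.58)&(P[...,2]>.083)&(P[...,2]<.1)]; print("bar",len(q),q.mean(0).round(4))
E
```

```text
[ 0.52153076 -0.18854377  0.20666572] [-2.90779454e-01  9.56789625e-01 -5.61854332e-04  7.79280966e-04] [-0.35  0.37  0.07  1.27  0.   -0.94]
[[0.505, 0.0788, 0.079], [0.529, 0.0759, 0.0779], [0.553, 0.0735, 0.0836], [0.577, 0.0757, 0.0771], [0.601, 0.077, 0.0769]] [0.4857 0.6239]
[[0.505, -0.0041, 0.0786], [0.529, -0.003, 0.0779], [0.553, -0.0038, 0.0838], [0.577, -0.0032, 0.0774], [0.601, -0.0031, 0.0764]] [0.4853 0.6237]
[[0.505, -0.0818, 0.0791], [0.529, -0.0819, 0.0773], [0.553, -0.0804, 0.0847], [0.577, -0.0823, 0.0779], [0.601, -0.0814, 0.0782]] [0.4848 0.6373]
bar 493 [0.5561 0.0258 0.0887]
```

>>> apply_moves(targets=[[[-0.2,-0.7,0,7,-0.1],[-0.2,-0.7,0,7,-0.1],[-0.2,-0.7,0,7,-0.1],[-0.2,-0.7,0,7,-0.1],[-0.14,-0.6,0,7,-0.1],[0,-0.16,0,7,-0.1],[0,0,0,4.8,-0.1],[0,0,0,0,-0.1]]])

```text
clock: 20.85
eef_pos: [0.4838, -0.3307, 0.206]
tool_rot: [-0.644, 0.765, -0.0, 0.0]
ft_force: [0.4, 0.7, 1.0]
grip_width: 0.0385
grasp_force: 0.0
```

>>> apply_moves(targets=[[[0,0,0,0,-0.1],[0,0,0,0,-0.1]]])

```text
clock: 21.02
eef_pos: [0.4841, -0.3294, 0.206]
tool_rot: [-0.644, 0.765, -0.0, 0.0]
ft_force: [-0.6, 0.4, 0.6]
grip_width: 0.0383
grasp_force: 0.0
```

```bash
cat > se.py <<'E'
from h import *
o=get_obs();r=np.array(o["tool_rot"]);x=R.from_quat(r).as_matrix()[:,0];print(o["eef_pos"],"toolx",np.degrees(np.arctan2(x[1],x[0])).round(2),np.array(o["ft_force"]).round(1))
im,d,K,Rc,e=cam("wrist");P=cloud(d,K,Rc,e); cv2.imwrite("pics/se.png",im)
def rect(m,t):
    m=cv2.morphologyEx(m.astype(np.uint8),cv2.MORPH_OPEN,np.ones((3,3)));k,l,s,_=cv2.connectedComponentsWithStats(m)
    if k<2: print(t,"none");return
    i=1+s[1:,4].argmax();q=P[l==i];c,wh,a=cv2.minAreaRect(q[:,:2].astype(np.float32))
    if wh[0]<wh[1]:a+=90
    print(t,s[i].tolist(),np.round(c,4),np.round(wh,3),"ang",round((a)%180,2),"z",np.percentile(q[:,2],[5,50,98]).round(4))
near=(d>0)&(P[...,0]>.3)&(P[...,0]<.56)&(P[...,1]<-.2)
v=im.max(2)
rect(near&(P[...,2]>.02)&(P[...,2]<.05)&(v<90),"rib")
rect(near&(P[...,2]>.003)&(P[...,2]<.012)&(v>140),"strip")
E
python3 se.py
```

```text
[ 0.48409348 -0.32936163  0.20603441] toolx -99.87 [-0.6  0.4  0.6]
rib [304, 149, 17, 128, 1998] [ 0.4849 -0.3308] [0.099 0.012] ang 80.44 z [0.0389 0.0406 0.0422]
strip [283, 77, 58, 246, 8978] [ 0.4857 -0.3258] [0.212 0.044] ang 80.45 z [0.0056 0.0068 0.0083]
```

View pics/se.png

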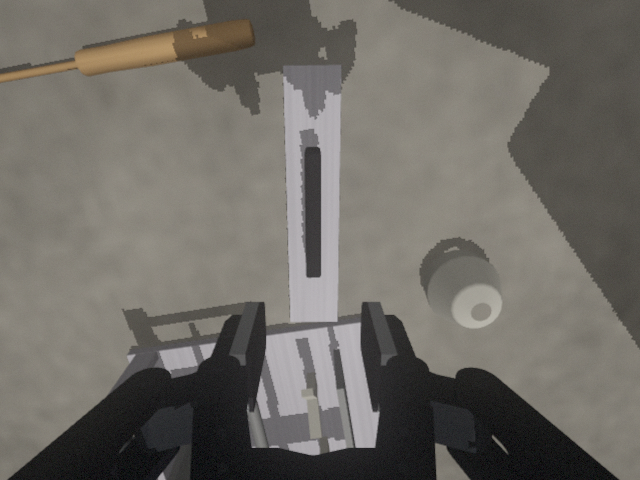

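The rib is at (313,212) on the white strip, with the cradle behind and the spoon and timer clear. Now I grip.

>>> apply_moves(targets=[[[0.02,-0.03,-0.8,0,-0.1],[0,0,-0.9,0.2,-0.1],[0,0,-0.9,0,-0.1],[0,0,-0.9,0,-0.1],[0,0,-0.9,0,-0.1],[0,0,0,0,-1],[0,0,0,0,-1],[0,0,0,0,-1]]])

```text
clock: 21.73
eef_pos: [0.4851, -0.3307, 0.0311]
tool_rot: [-0.646, 0.764, -0.0, 0.0]
ft_force: [-0.1, -1.0, -2.3]
grip_width: 0.0106
grasp_force: 60.8
```

>>> apply_moves(targets=[[[0,0,0.5,0,-1],[0,0,0.9,0,-1],[0,0.2,0.9,1.4,-1],[-0.2,0.7,0.3,1.5,-1],[-0.2,0.85,0,1.5,-1],[-0.25,0.85,0,1.5,-1],[-0.25,0.85,0,1.5,-1],[-0.25,0.85,0,1.5,-1]]])

```text
clock: 22.4
eef_pos: [0.4384, -0.1577, 0.1362]
tool_rot: [-0.703, 0.711, -0.001, 0.001]
ft_force: [0.6, 0.4, -2.6]
grip_width: 0.0112
grasp_force: 61.1
```

>>> apply_moves(targets=[[[-0.25,0.85,0,0,-1],[-0.25,0.85,0,0,-1],[0,0.85,0,0,-1],[0,0.4,0,0,-1],[0,0,-0.6,0,-1],[0,0,-0.5,0,-1],[0,0,0,0,-1],[0,0,0,0,-1]]])

```text
clock: 23.07
eef_pos: [0.4181, -0.0407, 0.0908]
tool_rot: [-0.703, 0.711, 0.0, -0.0]
ft_force: [-0.2, -0.4, -2.0]
grip_width: 0.0107
grasp_force: 60.8
```

```bash
python3 - <<'E'
from h import *
o=get_obs();r=np.array(o["tool_rot"]);x=R.from_quat(r).as_matrix()[:,0];t=np.array(o["eef_pos"]);print(t,"toolx",np.degrees(np.arctan2(x[1],x[0])).round(2),np.array(o["ft_force"]).round(1))
im,d,K,Rc,e=cam("wrist"); cv2.imwrite("pics/se2.png",im); np.savez("se2.npz",im=im,d=d,K=K,R=Rc,e=e)
E
```

```text
[ 0.41811739 -0.04068369  0.09079075] toolx -90.68 [-0.2 -0.4 -2. ]
```

View pics/se2.png

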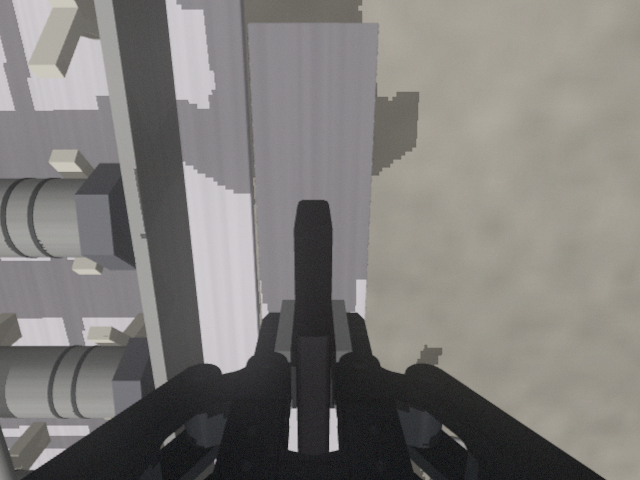

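The strip's left edge (col ~250 to 262) runs alongside the cradle's front edge, level and not yet down. I lower it nearly to the counter and measure.

>>> apply_moves(targets=[[[0,0,-0.6,0,-1],[0,0,-0.5,0,-1],[0,0,-0.33,0,-1],[0,0,0,0,-1],[0,0,0,0,-1]]])

```text
clock: 23.53
eef_pos: [0.4193, -0.0413, 0.0337]
tool_rot: [-0.703, 0.712, -0.0, 0.0]
ft_force: [0.7, 0.2, -2.0]
grip_width: 0.0109
grasp_force: 60.8
```

```bash
cat > gap.py <<'E'
from h import *
o=get_obs();r=np.array(o["tool_rot"]);x=R.from_quat(r).as_matrix()[:,0];t=np.array(o["eef_pos"]);print(t.round(4),"toolx",np.degrees(np.arctan2(x[1],x[0])).round(2),np.array(o["ft_force"]).round(1),o["grip_width"])
im,d,K,Rc,e=cam("wrist");P=cloud(d,K,Rc,e); cv2.imwrite("pics/gap.png",im)
S=[];W=[]
for v in range(40,300,4):
    row=P[v]; z=row[:,2]
    s=row[(d[v]>0)&(z>.003)&(z<.016)&(row[:,0]>.38)&(row[:,0]<.447)]
    u=row[(d[v]>0)&(z>.058)&(z<.072)&(row[:,0]>.46)&(row[:,0]<.5)]
    if len(s)>15: S.append((s[:,1].mean(),s[:,0].min(),s[:,0].max(),np.median(s[:,2])))
    if len(u)>4: W.append((u[:,1].mean(),u[:,0].min(),u[:,0].max()))
for n,a in(("strip",S),("wall",W)):
    a=np.array(a)
    if len(a)>3:
        for j in(1,2): c=np.polyfit(a[:,0],a[:,j],1); k=abs(a[:,j]-np.polyval(c,a[:,0]))<.0015; c=np.polyfit(a[k,0],a[k,j],1); print(n,j,"slope",c[0].round(4),"x at y=-.041",np.polyval(c,-.041).round(4),k.sum())
        if n=="strip":print("z",np.median(a[:,3]))
E
python3 gap.py
```

```text
[ 0.4193 -0.0413  0.0337] toolx -90.73 [ 0.7  0.2 -2. ] 0.01085794249551473
strip 1 slope 0.0144 x at y=-.041 0.398 65
strip 2 slope 0.0133 x at y=-.041 0.4415 65
z 0.01070627340839661
wall 1 slope 0.0169 x at y=-.041 0.4848 65
wall 2 slope 0.1186 x at y=-.041 0.4987 43
```

View pics/gap.png

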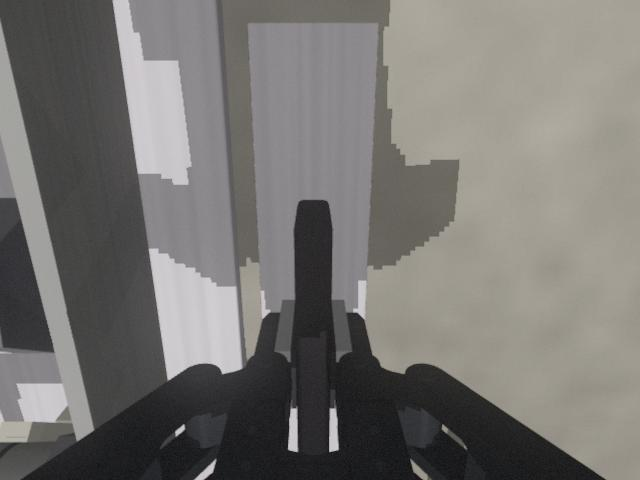

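There is a roughly 10 mm even gap between the strip edge (col 250) and the cradle face (col ~222 to 240). I move in.

>>> apply_moves(targets=[[[0.1,0,-0.04,0,-1],[0.1,0,-0.03,0,-1],[0.03,0,0,0,-1],[0,0,0,0,-1],[0,0,0,0,-1]]])

```text
clock: 24.0
eef_pos: [0.4284, -0.0409, 0.0302]
tool_rot: [-0.703, 0.711, -0.0, 0.0]
ft_force: [-0.6, -0.1, -2.0]
grip_width: 0.0112
grasp_force: 61.0
```

```bash
python3 gap.py
```

```text
[ 0.4284 -0.0409  0.0302] toolx -90.68 [-0.6 -0.1 -2. ] 0.011175233884157832
strip 1 slope 0.0126 x at y=-.041 0.4071 63
strip 2 slope -0.0002 x at y=-.041 0.4468 65
z 0.007192156275133504
wall 1 slope 0.0176 x at y=-.041 0.4849 65
wall 2 slope 0.0145 x at y=-.041 0.4915 32
```

>>> apply_moves(targets=[[[0.03,0,0,0,-1],[0.02,0,-0.02,0,-1],[0,0,0,0,-1],[0,0,0,0,-1]]])

```text
clock: 24.38
eef_pos: [0.4291, -0.0409, 0.0298]
tool_rot: [-0.703, 0.711, 0.0, -0.0]
ft_force: [-4.5, -0.0, 8.0]
grip_width: 0.011
grasp_force: 62.5
```

>>> apply_moves(targets=[[[-0.02,0,0,0,-1],[0,0,0,0,-0.1],[0,0,0,0,-0.1],[0,0,0,0,-0.1],[0,0,0,0,-0.1],[0,0,0.3,0,-0.1],[0,0,0.8,0,-0.1],[0,0,0.9,0,-0.1]]])

```text
clock: 25.05
eef_pos: [0.4269, -0.0407, 0.1082]
tool_rot: [-0.703, 0.711, 0.002, -0.002]
ft_force: [1.3, -0.5, -0.1]
grip_width: 0.0386
grasp_force: 0.0
```

>>> apply_moves(targets=[[[0,0,0.9,0,-0.1],[-0.5,0,0.9,0,-0.1],[-0.5,0,0.9,0,-0.1],[-0.5,0,0.5,0,-0.1],[0,0,0,0,-0.1],[0,0,0,0,-0.1]]])

```text
clock: 25.55
eef_pos: [0.3696, -0.041, 0.2383]
tool_rot: [-0.703, 0.711, -0.002, 0.001]
ft_force: [0.7, -0.7, 0.5]
grip_width: 0.0386
grasp_force: 0.0
```

```bash
python3 - <<'E'
from h import *
im,d,K,Rc,e=cam("wrist"); cv2.imwrite("pics/fin.png",im);P=cloud(d,K,Rc,e)
hs=im.max(2)
m=(d>0)&(P[...,2]>.02)&(P[...,2]<.05)&(hs<90)&(P[...,0]>.40)&(P[...,0]<.46)&(abs(P[...,1]+.04)<.08)
q=P[m];print("rib",len(q),[ (np.round(v,4) if i<2 else round(v,2)) for i,v in enumerate(cv2.minAreaRect(q[:,:2].astype(np.float32)))],np.percentile(q[:,2],[50,95]) ) if len(q)>50 else print("no rib")
for n in("top","scene"):
  im,d,K,Rc,e=cam(n);P=cloud(d,K,Rc,e);cv2.imwrite(f"pics/fin_{n}.png",im)
  for y in(.077,-.003,-.083): b,x=seated(P,y); print(n,b[::4].tolist(),x)
E
```

```text
rib 1908 [array([ 0.429 , -0.0418]), array([0.0983, 0.0113]), 89.21] [0.0404324  0.04189141]
top [[0.505, 0.0786, 0.0797], [0.537, 0.0759, 0.0779], [0.569, 0.0756, 0.0771], [0.601, 0.0764, 0.0769]] [0.4857 0.6241]
top [[0.505, -0.0031, 0.0801], [0.537, -0.0031, 0.0785], [0.569, -0.0032, 0.0765], [0.601, -0.0031, 0.0773]] [0.4852 0.6257]
top [[0.505, -0.0818, 0.0785], [0.537, -0.082, 0.0781], [0.569, -0.0822, 0.0785], [0.601, -0.0814, 0.0773]] [0.4847 0.6373]
scene [[0.505, 0.0839, 0.0765], [0.537, 0.0841, 0.0748], [0.577, 0.0844, 0.0757], [0.609, 0.0871, 0.0782]] [0.491 0.638]
scene [[0.505, 0.0035, 0.0775], [0.537, 0.0061, 0.0747], [0.569, 0.0054, 0.075], [0.601, 0.0063, 0.0746]] [0.4894 0.6379]
scene [[0.505, -0.0752, 0.0755], [0.537, -0.0762, 0.0747], [0.569, -0.0738, 0.0746], [0.601, -0.0743, 0.074]] [0.49   0.6377]
```

View pics/fin.png

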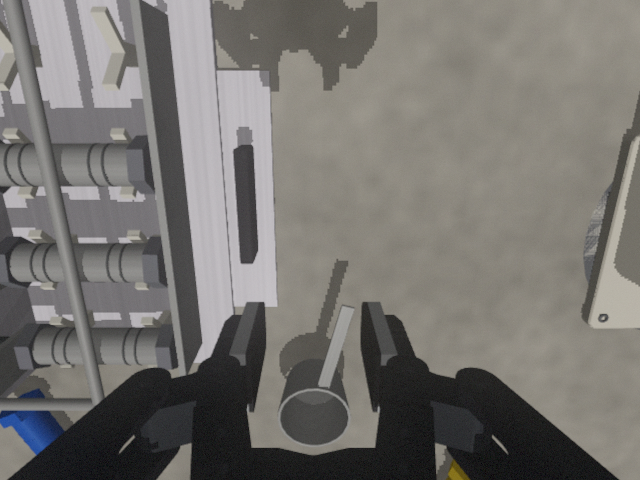

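The final view shows the straightedge flush along the front face (col ~218 to 275), the rollers seated, and the bail bar down over them.

```bash
python3 -c "
from h import *
print(get_obs()['ft_force'],get_obs()['joint_vel']); print(order.job_done())"
```

```text
[ 0.2418803   0.17149077 -1.3400656 ] [ 0.00012455  0.01535803 -0.00197762  0.00672437 -0.00025818  0.00123707]
the job is handed in; nothing more can be done
None
```

I handed the job in without seeing a verdict: the three rollers found are seated in lanes 2–4, the bail is folded down to its stop, and the straightedge lies flush and centred along the cradle's front face.

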